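# Turn the monitor dial up four clicks

### The arm

A 6-joint arm with a two-finger parallel gripper is mounted at the origin on the work surface. World frame = base frame: x ahead of the robot, y to its left, z up, the work surface at z = 0. Lengths are in mm, angles in rad, forces in N, time in s.
With the tool pointing down it reaches from about 325 to 875 mm from the base axis. Payload 4.4 kg.
Tool frame: the origin (TCP) lies on the centre line of the jaws, within the pads' length; the fingertips stand ahead of it and the grasp point (between the pads) lies 6 mm ahead of it (ctrl.tcp_to_tips is the z of the fingertips in the tool frame, in mm); z points along the fingers, y is the line along which they close (so a half turn about z gives the same grasp; the last joint's range is limited). The gripper opens to 85 mm and grips with 20 to 120 N. Pads are 22 mm wide; open, the fingers measure 114 mm over their backs; the gripper's body (76 mm by 85 mm) begins 54 mm behind the grasp point. The pads swing forward as they close: fully open they stand 13 mm farther back than shut.
Start: joints at [-1.452, 0.207, 1.542, -0, 1.393, -0.15], TCP at [153.247, -554.204, 216.782] pointing down, gripper open.
Joint ranges: [-2.73, 2.73], [-0.86, 2.22], [0.23, 2.46], [-1.11, 4.25], [0.08, 2.63], [-2.82, 2.82]. Speed limits (rad/s): [2.79, 2.79, 3.14, 3.14, 3.14, 3.14].

### API

Orientations are given as a 3x3 rotation matrix whose columns are the frame's x, y, z axes.
In Python, from plant import ctrl, sensors, optics gives the robot as it stands. Calls block until the motion is done:
- ctrl.move_ptp(position, orientation): joint-space move of the TCP to a pose.
- ctrl.move_l(position, rot=None, vel=150, threshold=None): straight line of the TCP; rot=None keeps the orientation; vel is the mean speed in mm/s. With threshold (N) it stops when the force on the tool has changed by that much, and returns True; else False.
- ctrl.set_joints(angles): joint-space move.
- ctrl.gripper_to(opening, force=None): finger opening in mm; force is the grip in N (None keeps the last); returns when the fingers have stopped.
- ctrl.hold(seconds).
- ctrl.solve_ik(position, orientation): joint angles nearest the present ones, or None.
- sensors.read_state(): the state.
- optics.grab_frame(name): name is "scene" or "top" or "wrist"; returns (picture, depth): 384x512x3 uint8, red, green, blue; 384x512 float32, mm along the optical axis (not along the pixel's ray), 0 where there is no reading.
- optics.camera_params(name): a dict with "mtx" (3x3 intrinsics, pixels), "k1" (the pictures are not rectified: a ray, as slopes to the right and down, at radius r is drawn at 1 + k1 r^2 times it, then the intrinsics apply), "R" (3x3) and "t" (3): a world point X has camera coordinates R X + t; the wrist camera has in their place "T_tool_cam" (4x4, takes a point from camera to tool coordinates, whose origin is the TCP and whose axes are the flange's). Camera axes: x right, y down, z forward; pixel columns grow to the right and rows downward; lengths in mm; the calibration is good to about 2 mm. A picture is of the moment at which its call begins: read the wrist's pose just before it. camera_params takes no time and is no camera call.
A pose or a line that the arm cannot do raises ctrl.MotionError and nothing moves.
- ctrl.finish_job(): hands the job in; it is judged then, once.
The state is a dict: "t": time; "q": joint angles; "qvel": joint speeds; "tau": joint torques, N m; "eef_pos": TCP position; "eef_rot": TCP orientation; "force": force on the tool from outside, world axes, zero at the start; "wrist_torque": the same for the moment, N m; "grip_width": finger opening in mm; "grasp_force": force on a finger pad.
Only numpy, scipy, OpenCV 4.12 (cv2) and the standard library are available. Lean on these libraries where they do the work, as an engineer would, in place of code of your own. Each camera call takes 0.05 s, during which the arm holds its last target. There are 200 camera calls.

### The job

The studio monitors are too quiet: with a fingertip, push the big click-stop dial on top of the monitor controller clockwise, as seen from above, by exactly four clicks from where it now stands, and leave it resting in that click. Push it gently by its raised ridge without pinching the ridge, leave the small headphone knob and the other things on the desk as they are, and finish with the hand clear of everything.

Things in the scene. Friction and masses are not known exactly. Their poses are not given: they have to be found in the camera images.
- dial_center (a point): Centre of the flat top face of the big round aluminium dial, on its vertical axis. The dial is 80 mm across; its face lies 59 mm above the desk and 4 mm above the black panel of the fixed monitor controller (150 mm by 220 mm, panel 55 mm high). White index dots, one for each click position, lie on the panel on a circle of 47 mm radius. The point turns with the dial: its x points along the ridge outwards, z up.
- ridge (a point): Middle of the raised black radial finger ridge (the pointer) on the dial, half-way up it. The ridge is 26 mm long (from 12 to 38 mm from the dial's axis), 8 mm thick, 14 mm tall above the face (top 73 mm above the desk) and fixed to the dial. x points outwards along the ridge, y across it, z up. Pushing it at 27 mm from the axis takes about 4 N (4 to 6 N with friction) to leave a click; past half-way the dial snaps on by itself.
- ridge_tip (a point): Outer end of the ridge, 38 mm from the dial's axis, half-way up the ridge (66 mm above the desk). Turns with the dial.
- dial (a joint): Angle of the dial in rad, growing clockwise as seen from above. Click positions are 20 degrees (0.349 rad) apart, at 0, 0.349, ... 3.84 (12 positions, a stop at either end); it starts resting in one of the first four. A click mechanism inside pulls it into the nearest click.
- phones_mark (a point): White mark on the top of the small black headphone knob (24 mm across, 16 mm tall on the panel, top 71 mm above the desk), 10 mm from that knob's axis. Leave alone.
- mug_mid (a point): Centre, half-way up, of a white mug, 80 mm across and 92 mm tall, loose on the desk. Leave alone.
- case: White disc case lying flat, 125 x 142 x 11 mm, loose; origin under its centre. Leave alone.
- pack_mid (a point): Centre, half-way up, of an upright black radio-microphone pack, 24 x 60 x 85 mm, loose. Leave alone.

How it is judged (in metres and radians):
On the way:
1. the fingers push the dial out of its starting click (contact force between dial and the fingers above 0.3 N and distance of ridge_tip from where it was at the start of the episode above 0.004 m), for 0.02 s.
At the end, for the whole second after the job is handed in: The dial rests four clicks (80 degrees, within about 6 degrees) clockwise of where it started: its ridge tip is 45.7 to 51.8 mm from its starting place (four clicks counter-clockwise cannot be reached from any start), and it is still (distance of ridge_tip from where it was at the start of the episode between 0.0457 and 0.0518 m and velocity of joint dial between -0.05 and 0.05 rad/s); the robot touches nothing.
It fails at once if the ridge was pinched between the fingers (contact force between dial and the fingers above 0.3 N and y of the grasp point in the frame of ridge between -0.005 and 0.005 m and x of the grasp point in the frame of ridge between -0.018 and 0.018 m and z of the grasp point in the frame of ridge below 0.019 m).
It fails at once if the dial was pushed or pressed by the fingers harder than 30 N (contact force between dial and the fingers above 30 N).
It fails at once if the headphone knob was turned (distance of phones_mark from where it was at the start of the episode above 0.003 m).
It fails at once if the mug, the disc case or the microphone pack was moved, lifted or tipped (more than 15 mm) (distance of any of mug_mid, case, pack_mid from where it was at the start of the episode above 0.015 m).
It also fails if it takes over 38 s, if anything falls off the work surface, if the arm or the gripper's body presses on something with over 40 N, if the wrist force passes 120 N, or if a joint passes its speed limit or range.

## Working session

There is one attempt and no reset: what is moved stays moved. The work goes in short steps, each a Python script; the robot and the scene stay as the last script left them, time stands still between calls to the robot, and variables do not carry over. Pictures are saved under pics/ and viewed, at most 10 in all, crops included, and the job is handed in when it is done.

```bash
ls; mkdir -p pics; cat > h.py <<'E'
import numpy as np, cv2
from plant import ctrl, sensors, optics
def grab(name, fn=None):
    s=sensors.read_state(); im,d=optics.grab_frame(name)
    p=optics.camera_params(name)
    if name=="wrist":
        T=np.eye(4);T[:3,:3]=s["eef_rot"];T[:3,3]=s["eef_pos"];C=T@p["T_tool_cam"];Rwc,c=C[:3,:3],C[:3,3]
    else:
        R=np.array(p["R"]);Rwc=R.T;c=-R.T@np.array(p["t"])
    if fn: cv2.imwrite(f"pics/{fn}.png",im[:,:,::-1])
    return im,d,(np.array(p["mtx"]),p["k1"],Rwc,c)
def ray(cam,uv):
    K,k1,R,c=cam
    u=cv2.undistortPoints(np.array(uv,float).reshape(-1,1,2),K,np.array([k1,0,0,0],float)).reshape(-1,2)
    return np.c_[u,np.ones(len(u))]@R.T
def onplane(cam,uv,z):
    r=ray(cam,uv); c=cam[3]; return c+r*((z-c[2])/r[:,2])[:,None]
E
python3 - <<'E'
from h import *
ims=[grab(n)[0] for n in("scene","top","wrist")]
cv2.imwrite("pics/a.png",ims[0][:,:,::-1]);cv2.imwrite("pics/b.png",ims[1][:,:,::-1])
s=sensors.read_state();print(s["t"],s["eef_rot"],ctrl.tcp_to_tips,optics.camera_params("wrist"))
E
```

```text
pics
0.15 [[ 9.63828074e-01  2.66524644e-01 -2.41999868e-04]
 [ 2.66524644e-01 -9.63826454e-01  1.78325752e-03]
 [ 2.42036201e-04 -1.78325259e-03 -9.99998381e-01]] 25.0 {'mtx': array([[290.71047253,   0.        , 257.57717764],
       [  0.        , 290.71047253, 189.84105683],
       [  0.        ,   0.        ,   1.        ]]), 'k1': 0.024443902819162037, 'T_tool_cam': array([[ 2.66715958e-04, -9.45429014e-01, -3.25828034e-01,
         8.39111466e+01],
       [ 9.99999925e-01,  1.60929030e-04,  3.51624021e-04,
        -4.03435760e-01],
       [-2.80000362e-04, -3.25828104e-01,  9.45428987e-01,
        -1.56462515e+02],
       [ 0.00000000e+00,  0.00000000e+00,  0.00000000e+00,
         1.00000000e+00]])}
```

View pics/b.png

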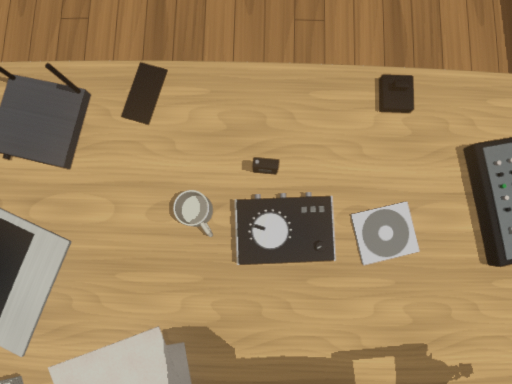

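View pics/a.png

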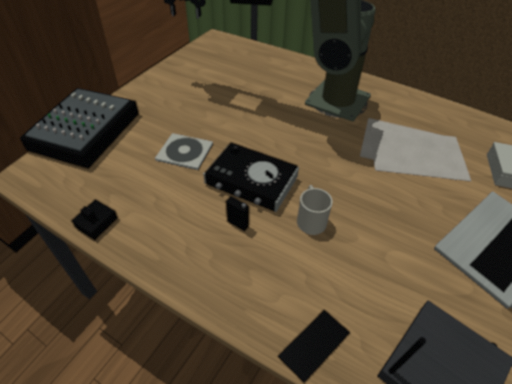

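The top view shows the dial at about (270,231), with its ridge pointing left to about (254,227). The small knob is at (319,246), the mug at (192,208), the pack at (265,166) and the case at (385,233). The scene view agrees. Next I'll locate the dial in world coordinates.

```bash
python3 - <<'E'
from h import *
im,d,cam=grab("top")
hsv=cv2.cvtColor(im,cv2.COLOR_RGB2HSV)
m=((hsv[...,1]<50)&(hsv[...,2]>130)).astype(np.uint8); 
M=np.zeros_like(m);M[205:258,242:298]=m[205:258,242:298]
M=cv2.morphologyEx(M,cv2.MORPH_OPEN,np.ones((5,5)))
c=max(cv2.findContours(M,0,2)[0],key=cv2.contourArea)
(e,r)=cv2.minEnclosingCircle(c);print(e,r)
P=onplane(cam,[e],59)[0];Q=onplane(cam,[(e[0]+r,e[1])],59)[0];print("dial",P,np.linalg.norm(P-Q))
print("knob,mugtop,tip approx",onplane(cam,[(319,246),(192,208),(253,227),(265,166)],71).round())
print("case",onplane(cam,[(385,233)],11).round())
print(np.linalg.norm(P[:2]),cam[3])
E
```

```text
(269.7474365234375, 230.2613525390625) 17.77114486694336
dial [522.46863664 -21.65469669  59.        ] 40.47426893330274
knob,mugtop,tip approx [[ 490. -133.   71.]
 [ 568.  156.   71.]
 [ 529.   17.   71.]
 [ 668.   -7.   71.]]
case [[ 523. -301.   11.]]
522.9172039262257 [ 507.92438935    8.2751499  1053.69778001]
```

The dial is at (522,-22). Its measured radius is 40.5 mm against 40 mm given, and it is within reach. I'll shut the fingers, go above it and take one close look.

```bash
python3 - <<'E'
from h import *
ctrl.gripper_to(0,20)
print(ctrl.tcp_to_tips, sensors.read_state()["grip_width"])
yaw=np.radians(170);x=np.array([np.cos(yaw),np.sin(yaw),0]);z=np.array([0,0,-1.])
R=np.c_[x,np.cross(z,x),z]
ctrl.move_ptp([540,-25,200],R)
s=sensors.read_state();print(s["t"],s["q"].round(2) if hasattr(s["q"],"round") else s["q"],s["eef_pos"])
im,d,cam=grab("wrist","w1")
np.savez("w1.npz",im=im,d=d,K=cam[0],k1=cam[1],R=cam[2],c=cam[3])
E
```

```text
25.0 -0.027524098661785908
3.3 [-0.21  0.15  1.65 -0.    1.35 -1.6 ] [540.07450553 -25.84695377 200.04523573]
```

View pics/w1.png

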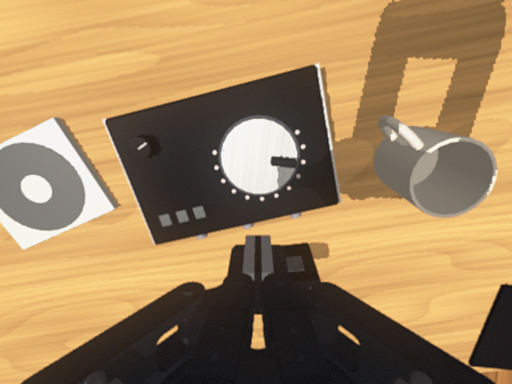

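The wrist view shows the dial at about (259,155) and its ridge from (271,160) to (297,162), with a shadow below it. The index dots surround the dial and the shut fingertips are at (258,240). I'll measure the centre and ridge angle now.

```bash
python3 - <<'E'
from h import *
f=np.load("w1.npz");im=f["im"];cam=(f["K"],float(f["k1"]),f["R"],f["c"])
g=im.max(2)
# dots + dial
m=(g>150).astype(np.uint8);m[:90]=0;m[215:]=0;m[:,:205]=0;m[:,312:]=0
n,l,st,ce=cv2.connectedComponentsWithStats(m)
big=1+np.argmax(st[1:,4])
dots=np.array([ce[i] for i in range(1,n) if i!=big and 3<=st[i,4]<60])
D=onplane(cam,dots,55)[:,:2]
C0=np.array([522.5,-21.7]);r=np.linalg.norm(D-C0,axis=1)
D=D[(r>38)&(r<56)]
A=np.c_[2*D,np.ones(len(D))];s=np.linalg.lstsq(A,(D**2).sum(1),rcond=None)[0]
C=s[:2];print("dots",len(D),"C",C,"r",np.sqrt(s[2]+C@C))
ang=np.sort(np.degrees(np.arctan2(*(D-C).T[::-1])));print(ang.round(1))
# dial face ellipse
h=cv2.convexHull(np.argwhere(l==big)[:,::-1].astype(np.int32))
W=onplane(cam,h.reshape(-1,2),59)[:,:2].astype(np.float32);e,rr=cv2.minEnclosingCircle(W);print("face",e,rr)
# ridge: darkest within dial at z=73
vv,uu=np.mgrid[100:215,205:312];P=onplane(cam,np.c_[uu.ravel(),vv.ravel()],73)[:,:2]
dk=(g[vv,uu].ravel()<60)
q=P-C;rad=np.linalg.norm(q,axis=1);sel=dk&(rad<37);S=q[sel]
print(sel.sum(),"mean",S.mean(0),"rad",np.linalg.norm(S.mean(0)))
w,v=np.linalg.eigh(np.cov(S.T));a=v[:,1]*np.sign(v[:,1]@S.mean(0))
print("phi pca",np.degrees(np.arctan2(a[1],a[0])),"phi mean",np.degrees(np.arctan2(*S.mean(0)[::-1])),np.sqrt(12*w))
print([g[v0,285] for v0 in range(150,185,2)])
E
```

```text
dots 12 C [523.34590731 -21.44792678] r 46.939476979218334
[-106.3  -86.2  -66.4  -46.4  -26.3   -6.2   13.5   33.6   53.8   73.9
   93.9  113.6]
face (523.0885009765625, -21.43221664428711) 40.182029724121094
109 mean [ 5.817632   26.72592065] rad 27.351776479546917
phi pca 71.89340675098741 phi mean 77.71956854449434 [ 8.56757257 23.46487827]
[np.uint8(239), np.uint8(239), np.uint8(239), np.uint8(213), np.uint8(63), np.uint8(55), np.uint8(61), np.uint8(59), np.uint8(67), np.uint8(140), np.uint8(150), np.uint8(148), np.uint8(149), np.uint8(148), np.uint8(151), np.uint8(154), np.uint8(129), np.uint8(74)]
```

The 12 dots fit a circle of 46.9 mm radius (47 given) and sit 20° apart. The ridge points at 73.9°, which is the third click, so the target direction is -6.2°. Next I'll approach behind the ridge with the tips at z = 64 and feel for contact.

```bash
cat >> h.py <<'E'
C=np.array([523.2,-21.4]);PHI0=73.8;RP=27
def pose(phi,off,tipz):
    a=np.radians(phi);r=np.array([np.cos(a),np.sin(a)]);t=np.array([r[1],-r[0]])
    p=np.r_[C+RP*r-off*t,tipz+25];x=np.r_[-t,0];z=np.array([0,0,-1.])
    return p,np.c_[x,np.cross(z,x),z],t
E
python3 - <<'E'
from h import *
p,R,t=pose(PHI0,28,110);ctrl.move_ptp(p,R)
p,_,_=pose(PHI0,28,64)
print("touch down?",ctrl.move_l(p,vel=60,threshold=4))
s=sensors.read_state();F0=np.array(s["force"]);print(s["eef_pos"]-p,F0.round(2))
q,_,_=pose(PHI0,9,64)
print("contact",ctrl.move_l(q,vel=12,threshold=1.5))
s=sensors.read_state();print(s["t"],"off",28-(s["eef_pos"]-p)[:2]@t,(np.array(s["force"])-F0).round(2))
grab("wrist","w2")
E
```

```text
touch down? False
[ 0.3686329  -0.01459225  0.25226032] [0.58 0.78 0.31]
contact False
6.425 off 9.077159098654121 [-0.17 -0.01 -0.9 ]
```

View pics/w2.png

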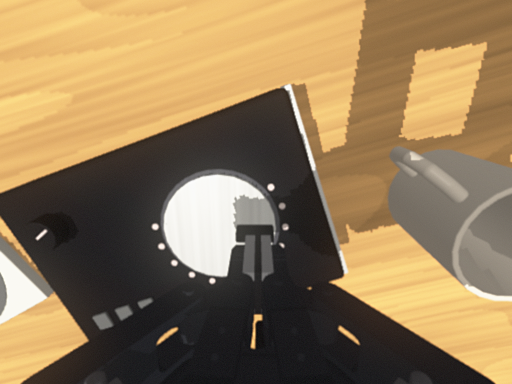

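This view shows the dial at (218,223) and the shut fingers at (258,240 and below). A black block, probably the ridge, sits just above them at (255,232). No contact was felt, so I'll check in depth where the fingertips really are relative to the ridge.

```bash
python3 - <<'E'
from h import *
s=sensors.read_state();im,d,cam=grab("wrist")
f=np.load("w1.npz")
Rt=np.array(s["eef_rot"]);p0=np.array(s["eef_pos"])
for u in (250,258,266):
  print("u",u)
  for v in range(190,262,4):
    r=ray(cam,[(u,v)])[0]; X=cam[3]+r*d[v,u]; tl=Rt.T@(X-p0)
    T=optics.camera_params("wrist")["T_tool_cam"];K=cam[0]
    dd=f["d"][v,u]; rc=np.array([(u-K[0,2])/K[0,0],(v-K[1,2])/K[1,1],1])
    t1=T[:3,:3]@(rc*dd)+T[:3,3]
    print(v,"now z",X[2].round(),"tool",tl.round(1),im[v,u]," w1 tool",t1.round(1))
cv2.imwrite("pics/w3.png",cv2.resize(im[150:300,160:340,::-1],None,fx=4,fy=4,interpolation=2)[:, :720])
E
```

```text
u 250
190 now z 58.0 tool [19.7 -4.9 30.8] [242 240 235]  w1 tool [-18.8  -8.  142.3]
194 now z 58.0 tool [16.6 -5.  31.4] [242 240 236]  w1 tool [-24.7  -8.1 145.7]
198 now z 59.0 tool [14.  -5.  30.5] [206 206 196]  w1 tool [-29.5  -8.2 145.8]
202 now z 59.0 tool [11.4 -5.  29.5] [152 152 145]  w1 tool [-34.3  -8.2 146.1]
206 now z 58.0 tool [ 8.  -5.  30.6] [154 150 146]  w1 tool [-38.7  -8.2 145.1]
210 now z 58.0 tool [ 4.9 -5.1 30.9] [154 153 146]  w1 tool [-44.4  -8.3 147.1]
214 now z 58.0 tool [ 1.9 -5.1 30.9] [153 150 145]  w1 tool [-48.8  -8.3 145.9]
218 now z 59.0 tool [-1.  -5.1 30.4] [152 151 145]  w1 tool [-53.6  -8.4 145.4]
222 now z 59.0 tool [-3.9 -5.1 30.1] [153 153 146]  w1 tool [-58.5  -8.4 145.3]
226 now z 63.0 tool [-4.9 -5.  25.8] [52 51 44]  w1 tool [-72.6  -9.  163.7]
230 now z 70.0 tool [-4.5 -4.8 18.8] [56 54 51]  w1 tool [-96.9 -10.1 201. ]
234 now z 72.0 tool [-6.5 -4.8 17. ] [66 64 60]  w1 tool [-102.2  -10.1  199.4]
238 now z 111.0 tool [ 11.8  -3.7 -22.3] [104 101  99]  w1 tool [ 11.6  -3.7 -21.9]
242 now z 115.0 tool [ 11.7  -3.6 -26.2] [103 101  99]  
[... 2552 characters left out ...]
 [-5.   6.1 26. ] [42 39 37]  w1 tool [-90.7  11.7 200.6]
230 now z 69.0 tool [-5.1  5.9 20.2] [42 43 40]  w1 tool [-97.2  11.8 201.5]
234 now z 73.0 tool [-6.1  5.8 16.2] [54 53 53]  w1 tool [-102.7   11.8  200.5]
238 now z 111.0 tool [ 11.7   4.6 -22.1] [99 98 97]  w1 tool [ 11.7   4.6 -22.2]
242 now z 115.0 tool [ 11.5   4.5 -26. ] [97 95 94]  w1 tool [ 11.7   4.5 -26.3]
246 now z 119.0 tool [ 11.4   4.4 -29.7] [96 95 93]  w1 tool [ 11.6   4.4 -30.2]
250 now z 123.0 tool [ 11.4   4.3 -33.6] [98 96 95]  w1 tool [ 11.4   4.3 -33.6]
254 now z 126.0 tool [ 11.3   4.2 -36.9] [94 94 93]  w1 tool [ 10.7   4.2 -36. ]
258 now z 129.0 tool [ 11.1   4.1 -40.1] [97 94 94]  w1 tool [ 11.5   4.1 -40.8]
```

View pics/w3.png

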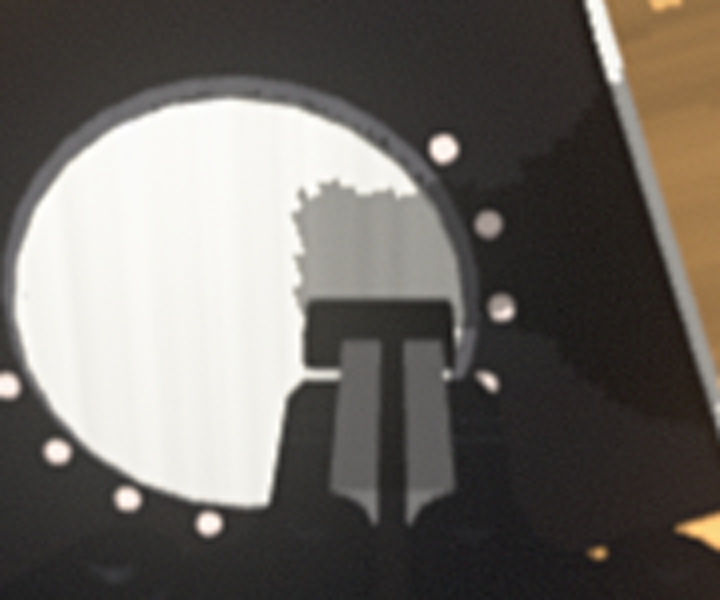

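The ridge still stands in its click. In depth, the fingers seem to end at tool z ≈ -22, well above the ridge, rather than at +25. I'll check from the side with the scene camera.

```bash
python3 - <<'E'
from h import *
s=sensors.read_state();im,d,cam=grab("scene")
K,k1,R,c=cam
Rt=np.array(s["eef_rot"]);p0=np.array(s["eef_pos"])
for tl in ([0,0,25],[0,0,-22],[0,0,-54]):
    X=Rt@np.array(tl,float)+p0
    px=cv2.projectPoints(X.reshape(1,3),cv2.Rodrigues(R.T)[0],-R.T@c,K,np.array([k1,0,0,0]))[0].ravel();print(tl,X.round(),px.round(1),((px-[200,100])*6).round())
cv2.imwrite("pics/s1.png",cv2.resize(im[100:200,200:330,::-1],None,fx=6,fy=6,interpolation=2))
# depth tool z extents for pts near tool axis
vv,uu=np.mgrid[90:200,190:330];r=ray(cam,np.c_[uu.ravel(),vv.ravel()]);P=c+r*d[vv,uu].ravel()[:,None]
t=(P-p0)@Rt
m=(np.abs(t[:,0])<18)&(np.abs(t[:,1])<18)
print(np.array(sorted(t[m].round(0).tolist(),key=lambda a:-a[2]))[::5][:60].tolist())
E
```

```text
[0, 0, 25] [522.   7.  64.] [271.5 173.5] [429. 441.]
[0, 0, -22] [522.   7. 111.] [272.4 160.9] [434. 365.]
[0, 0, -54] [522.   7. 143.] [273.  151.8] [438. 311.]
[[13.0, 9.0, 36.0], [-0.0, 10.0, 35.0], [-14.0, 17.0, 35.0], [-3.0, 9.0, 34.0], [-17.0, 16.0, 34.0], [14.0, 15.0, 33.0], [-13.0, 11.0, 33.0], [12.0, -6.0, 32.0], [-16.0, -1.0, 32.0], [-18.0, 12.0, 32.0], [-12.0, -17.0, 31.0], [5.0, 9.0, 31.0], [-12.0, 14.0, 31.0], [6.0, -8.0, 30.0], [2.0, 8.0, 30.0], [16.0, -10.0, 29.0], [-16.0, -17.0, 29.0], [4.0, 6.0, 29.0], [-12.0, 11.0, 29.0], [-16.0, -1.0, 28.0], [-13.0, -8.0, 24.0], [-10.0, 12.0, 23.0], [-13.0, 11.0, 21.0], [-14.0, -11.0, 18.0], [-5.0, 3.0, 17.0], [-8.0, -3.0, 16.0], [-12.0, 9.0, 16.0], [-11.0, 1.0, 15.0], [-11.0, 6.0, -18.0], [-11.0, 6.0, -22.0], [9.0, 12.0, -24.0], [-7.0, 9.0, -25.0], [-5.0, 14.0, -27.0], [-9.0, 7.0, -29.0], [-8.0, 6.0, -30.0], [4.0, 12.0, -31.0], [-6.0, 11.0, -33.0], [-7.0, 8.0, -35.0], [-6.0, 11.0, -37.0], [-1.0, 13.0, -38.0], [-7.0, 5.0, -40.0], [-5.0, 13.0, -41.0], [-10.0, -4.0, -43.0], [-5.0, 13.0, -44.0], [-10.0, 7.0, -46.0], [-10.0, 6.0, -50.0], [-10.0, 3.0, -52.0], [-11.0, -14.0, -57.0], [-8.0, 15.0, -58.0], [-6.0, 13.0, -59.0], [-12.0, 11.0, -61.0], [-11.0, -11.0, -63.0], [8.0, 9.0, -64.0], [-11.0, 7.0, -65.0], [-7.0, 13.0, -66.0], [3.0, 14.0, -67.0], [-11.0, -4.0, -68.0], [-8.0, -4.0, -69.0], [-11.0, -15.0, -70.0], [-11.0, 6.0, -71.0]]
```

View pics/s1.png

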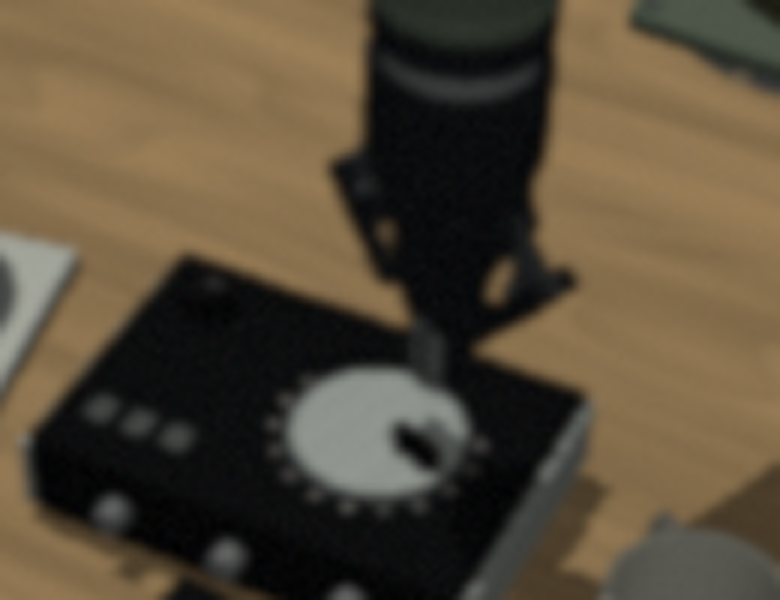

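Both cameras agree: the shut fingertips end at tool z ≈ -20, not +25 as the controller says. They were passing about 45 mm above the dial, which is why I felt nothing. I'll trust the images: back off, then lower to a real tip height of about 65 mm with a force stop, and feel for the ridge.

```bash
sed -i 's/tipz+25\]/tipz+TIP]/; s/RP=27$/RP=27;TIP=-20/' h.py
python3 - <<'E'
from h import *
p,R,t=pose(PHI0,28,109);ctrl.move_l(p,vel=100)
p,_,_=pose(PHI0,28,65)
print("touch down?",ctrl.move_l(p,vel=40,threshold=3))
s=sensors.read_state();F0=np.array(s["force"]);print(s["eef_pos"]-p,F0.round(2))
q,_,_=pose(PHI0,11,65)
print("contact",ctrl.move_l(q,vel=12,threshold=1.5))
s=sensors.read_state();print(s["t"],"off",28-(s["eef_pos"]-p)[:2]@t,(np.array(s["force"])-F0).round(2))
im,d,cam=grab("wrist");Rt=np.array(s["eef_rot"]);p0=np.array(s["eef_pos"])
for v in range(200,260,5):
    X=cam[3]+ray(cam,[(252,v)])[0]*d[v,252];print(v,X[2].round(1),(Rt.T@(X-p0)).round(1))
cv2.imwrite("pics/w4.png",cv2.resize(im[150:300,160:340,::-1],None,fx=4,fy=4,interpolation=2))
E
```

```text
touch down? False
[ 0.33880937 -0.03800508  0.32042885] [ 0.53  0.24 -0.08]
contact True
9.25 off 14.563044109832928 [-1.   -0.81  5.53]
200 54.4 [28.  -2.8 -9.8]
205 54.1 [25.  -2.8 -9.5]
210 54.9 [ 22.4  -2.8 -10.3]
215 53.9 [19.  -2.8 -9.4]
220 56.1 [ 17.   -2.8 -11.6]
225 58.6 [ 15.2  -2.8 -14.1]
230 58.6 [ 12.2  -2.8 -14.1]
235 63.2 [ 11.6  -2.7 -18.7]
240 68.7 [ 11.6  -2.6 -24.1]
245 73.1 [ 11.3  -2.5 -28.5]
250 78.2 [ 11.5  -2.4 -33.6]
255 83.4 [ 12.   -2.3 -38.9]
```

View pics/w4.png

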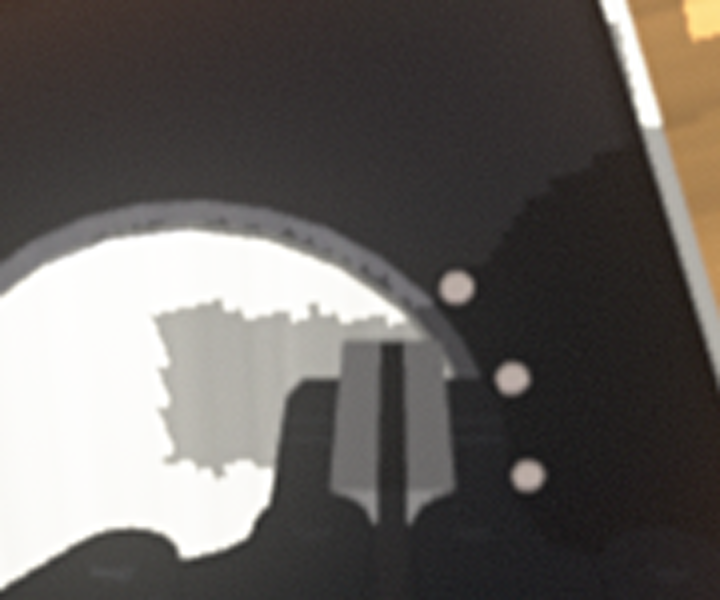

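The tips are now at z ≈ 63, down beside the ridge, and contact came at an offset of 14.6 mm where I expected about 15. The upward 5.5 N needs explaining, so I'll re-read the force at rest, then push the arc with force guards.

```bash
python3 - <<'E'
from h import *
s=sensors.read_state();F=np.array(s["force"]);print("rest F",F.round(2))
# raise 2 mm while backed off 1 mm: see whether the Fz goes
for off,z in((16.5,65),(16.5,67)):
    ctrl.move_l(pose(PHI0,off,z)[0],vel=15);ctrl.hold(0.2);print(off,z,np.array(sensors.read_state()["force"]).round(2))
for k in range(0,5):
    p,R,t=pose(PHI0-4*k,15,66)
    hit=ctrl.move_l(p,rot=R,vel=12,threshold=14)
    F=np.array(sensors.read_state()["force"]);print(4*k,hit,"Ft",round(F[:2]@t,2),"Fz",round(F[2],2),sensors.read_state()["t"])
    if hit: break
E
```

```text
rest F [0.02 0.17 2.83]
16.5 65 [ 0.48 -0.5   0.58]
16.5 67 [-1.37  0.07  0.64]
0 False Ft -0.83 Fz 0.39 10.55
4 False Ft -3.2 Fz 0.98 10.8833
8 False Ft -2.88 Fz 2.1 11.2167
12 False Ft -1.09 Fz -0.03 11.55
16 False Ft 0.33 Fz 0.48 11.8833
```

The first click behaved as expected: about 3 N, then a snap past half-way, with no vertical load. I'll continue the arc to 75°, past the 70° half-way point and short of the 80° click, then retreat and look.

```bash
python3 - <<'E'
from h import *
hit=False
for a in list(range(20,73,4))+[75]:
    p,R,t=pose(PHI0-a,15,66)
    hit=ctrl.move_l(p,rot=R,vel=12,threshold=14)
    s=sensors.read_state();F=np.array(s["force"]);print(a,hit,round(F[:2]@t,2),round(F[2],2),end=" | ")
    if hit: break
ctrl.hold(0.3)
if not hit:
    ctrl.move_l(pose(PHI0-75,30,66)[0],vel=60)
    ctrl.move_l(pose(PHI0-75,30,125)[0],vel=120)
    ctrl.move_l(pose(PHI0-75,80,200)[0],vel=200)
print(sensors.read_state()["t"])
im,d,cam=grab("wrist","w5")
np.savez("w5.npz",im=im,K=cam[0],k1=cam[1],R=cam[2],c=cam[3])
E
```

```text
20 False -0.59 -0.26 | 24 False -1.03 1.76 | 28 False -3.32 1.48 | 32 False -0.34 -0.24 | 36 False 0.08 -0.2 | 40 False -0.29 -0.84 | 44 False -2.06 0.85 | 48 False -2.89 1.33 | 52 False 0.8 0.1 | 56 False -0.23 0.01 | 60 False 0.34 -0.83 | 64 False -2.72 1.08 | 68 False -2.07 0.48 | 72 False -0.17 0.37 | 75 False -0.4 -0.99 | 18.775
```

View pics/w5.png

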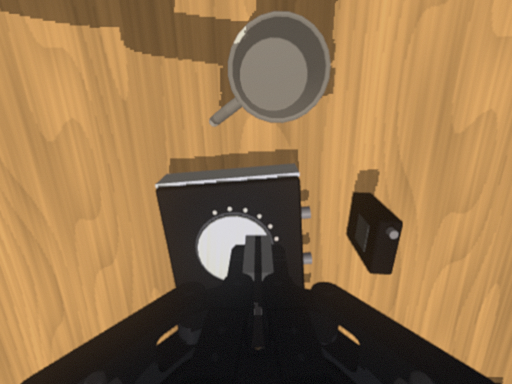

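The forces showed four snaps, at about 10, 30, 50 and 70°. The fingers hide the ridge here, and the mug and pack stand untouched. I'll shift aside at height and measure the ridge.

```bash
python3 - <<'E'
from h import *
ctrl.move_l(pose(PHI0-75,-25,220)[0],vel=200)
ctrl.hold(0.3)
im,d,cam=grab("wrist","w6");g=im.max(2)
vv,uu=np.mgrid[0:384,0:512];P=onplane(cam,np.c_[uu.ravel(),vv.ravel()],73)[:,:2]-C
rad=np.linalg.norm(P,axis=1);S=P[(g.ravel()<75)&(rad<36)]
print(len(S),S.mean(0),"phi",np.degrees(np.arctan2(*S.mean(0)[::-1])),"want",PHI0-80, "rad",np.linalg.norm(S.mean(0)))
s=sensors.read_state();print(s["t"],s["force"])
E
```

```text
182 [24.92920641 -0.81973833] phi -1.8833583552798523 want -6.200000000000003 rad 24.9426803569219
19.8583 [ 0.30864245 -0.75567048  0.94193617]
```

View pics/w6.png

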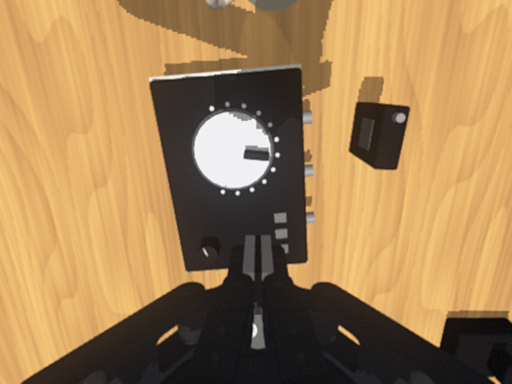

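The ridge, from about (244,153) to (270,155), points at the dot at (277,155), the -6.2° click. My -2° reading includes the ridge's visible side wall, and the neighbouring clicks at +13.8° and -26° are far off. The hand is high and clear, so I'm handing in.

```bash
python3 -c "
from h import *
print(ctrl.finish_job())"
```

```text
the job is handed in; nothing more can be done
None
```

I pushed the dial four clicks clockwise, from 73.8° to the −6.2° click, at about 3 N; the last picture shows it in that click with the hand clear, and the job is handed in (no verdict came back) — note that the fingertips sit about 45 mm behind where `ctrl.tcp_to_tips` puts them, which I corrected for from the images.

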